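# Wedge the spring clip off the gear shaft

### The arm

A 6-joint arm with a two-finger parallel gripper is mounted at the origin on the work surface. World frame = base frame: x ahead of the robot, y to its left, z up, the work surface at z = 0. Lengths are in m, angles in rad, forces in N, time in s.
With the tool pointing down it reaches from about 0.3 to 0.85 m from the base axis. Payload 5.4 kg.
Tool frame: the origin (TCP) lies at the very end of the fingers, on their centre line; the grasp point (between the pads) lies 19 mm behind it; z points along the fingers, y is the direction in which the jaws open and shut (so a half turn about z gives the same grasp; the last joint's range is limited). The gripper opens to 85 mm and grips with 20 to 120 N. Pads are 22 mm wide; open, the fingers measure 114 mm over their backs; the gripper's body (76 mm by 85 mm) begins 54 mm behind the grasp point. The pads swing forward as they close: fully open they stand 13 mm farther back than shut.
Start: joints at [-1.545, 0.158, 1.597, -0, 1.386, -0.21], TCP at [0.134, -0.559, 0.231] pointing down, gripper open.
Joint ranges: [-2.91, 2.91], [-0.94, 2.29], [0.18, 2.7], [-1.29, 4.43], [0.17, 2.64], [-3, 3]. Speed limits (rad/s): [2.57, 2.57, 3.14, 3.14, 3.14, 3.14].

### API

Orientations are given as a unit quaternion [x, y, z, w].
In Python, from workcell import manip gives the robot as it stands.
- The arm moves only by the tool move_arm, never from a script. Its argument "rows" is one flat list of numbers, 7 for each row, row after row: the shift along the world's x, y, z normalised to -1 to 1, where 1 is 15 cm, then the turn, a rotation vector about the world's x, y, z normalised to -1 to 1, where 1 is 30 degrees, then the closure, from -1 (fully open) to 1 (shut), so that 0 is half open. In form: [tx, ty, tz, ax, ay, az, hand, tx, ty, tz, ax, ay, az, hand, ...]. A call has 1 to 10 rows; each row is the pose to reach, as a shift and turn from the pose commanded when the call began; what a row does not reach only later rows make up. A row lasts 1/12 s, in which the tool goes at most 41.7 mm and 7.16 degrees, less where a joint would pass 70% of its speed; a pose out of reach is approached as far as the arm can. A call with a number of a shift or a turn outside -1 to 1 is refused whole. A call with a gripper value outside its range is refused whole. The fingers move at their own pace and stop on an object; the grip force is fixed at half the most. Time passes only in rows, so rows that repeat a pose let the fingers close. It gives the time, the measured TCP pose, the force and the opening at its end, in the units of the state.
- manip.get_obs(): the state, without advancing time (a new reading comes with each control period).
- manip.capture(name): name is "scene" or "top" or "wrist"; returns the picture (420x560x3 uint8, red, green, blue); there is no depth.
- manip.camera_params(name): a dict with "fx", "fy", "cx", "cy" (pixels), "world_from_camera" (4x4, takes a point from camera to world coordinates). Camera axes: x right, y up, looking along -z (the intrinsics and any distortion apply to the point x, -y, -z); pixel columns grow to the right and rows downward; lengths in m; the calibration is good to about 2 mm. A picture is of the moment at which its call begins: read the wrist's pose just before it. camera_params takes no time and is no camera call; for the wrist camera it gives the pose at the moment of the call.
- manip.sign_off(): hands the job in, once; it reports no verdict.
The state is a dict: "clock": time; "joint_pos": joint angles; "joint_vel": joint speeds; "joint_torque": joint torques, N m; "tool_pos": TCP position; "orientation": TCP orientation; "ft_force": force on the tool from outside, world axes, zero at the start; "moment": the same for the moment, N m; "grip_width": opening from 0.0 (shut) to 1.0 (fully open).
Only numpy, scipy, OpenCV 4.12 (cv2) and the standard library are available. Lean on these libraries where they do the work, as an engineer would, in place of code of your own. Each camera call takes 0.05 s, during which the arm holds its last target. There are 200 camera calls.

### The job

Take the brass spring clip off the drive unit's upright shaft: pick up the orange wedge, slide its nose in between the clip's two eyes, with the wedge's flat sole passing under the clip, until both legs are spread wide, and then lift the clip straight up off the shaft. Lay the clip and the wedge flat inside the grey tray without dropping them (the wedge may stay in the clip), let go, and leave the other things on the bench where they are.

Things in the scene. Friction and masses are not known exactly. Their poses are not given: they have to be found in the camera images.
- unit: Drive unit fixed to the bench: grey housing 145 x 120 mm, 60 mm to -x and 85 mm to +x of the shaft, 30 mm high; on it a white gear (diameter 88 mm, top 42 mm above the bench) on an upright steel shaft. Origin: on the shaft's axis at bench level, z up; +x is the way the wedge is pushed, from the clip's mouth to its bow.
- shaft_top (a point): Centre of the shaft's top, 95 mm above the bench; axes as unit. Shaft above the gear: dark collar, diameter 26 mm, up to height 56 mm; groove, diameter 16 mm, heights 56 to 66 mm, where the clip sits; head, diameter 22 mm, heights 66 to 95 mm, which holds the clip down until its legs are apart.
- bracket (a point): Top centre of a dark U-shaped bracket on the unit, 59 mm to +x of the shaft's axis, 73 mm above the bench, 18 x 52 mm. It stands behind and beside the clip's bow and takes the push; open at the top and towards -x.
- clip_mid (a point): Brass spring clip, a flat U 148 mm long, 8 mm thick, 100 g. The point lies between the legs on the shaft's axis, at half thickness (60 mm above the bench at the start; underside 14 mm above the gear). Axes as unit while on the shaft: +x to the bow (its back at +61 mm). Legs 8 mm wide, 16 mm apart, hinged at x = +55 mm.
- clip_mouth (a point): Point of the clip 80 mm to -x of clip_mid, midway between the two round eyes (diameter 14 mm, one at the end of each leg) that stand 14 mm apart when shut. The full wedge between them moves each out 15 mm; the clip can be lifted off when each leg is 0.08 rad open. Then the wedge carries it: the eyes grip its parallel sides and the legs rest on its sole.
- clip_left (a joint): Opening angle of the clip's leg on its +y side (rad): 0 shut on the shaft, about 0.11 with the wedge fully in. Sprung shut, 2 N m/rad with 0.24 N m of preload; pushing the wedge in takes about 5 to 15 N.
- clip_right (a joint): The same for the leg on the clip's -y side.
- wedge_grip (a point): Orange wedge, about 120 g, with an upright black handle block, standing on its sole on the bench. This point is in the handle where it is grasped, 46 mm above the wedge's underside. Wedge axes: +x to the nose, z up. Handle 30 mm along x, 24 mm along y (grasp across y); its top is 20 mm above this point, its foot 26 mm below.
- wedge_nose (a point): Tip of the wedge's nose, 80 mm ahead (+x) of wedge_grip, 12 mm above the underside; same axes. The blade, 4 to 20 mm above the underside, is 10 mm wide at the nose, 44 mm wide from 50 mm behind it to its rear end 100 mm behind it. The clip is fully spread when the nose is 15 to 26 mm short of the shaft's axis; the collar stops the sole at 13 mm.
- wedge_sole (a point): Centre of the wedge's underside, 30 mm ahead of wedge_grip and 46 mm below it; same axes. The sole is a flat plate 100 mm long, 64 mm wide and 4 mm thick. It passes between gear and clip: with the underside about 47 mm above the bench it has 5 mm to spare above and below.
- tray: Grey open tray fixed to the bench, 270 mm (x) by 170 mm (y) outside, walls 25 mm high and 5 mm thick, floor 5 mm thick. Origin: centre of its underside. Clip and wedge joined are about 182 mm long and 64 mm wide.
- screwdriver: Bystander: screwdriver lying on the bench.
- brush: Bystander: brush lying on the bench.
- flux: Bystander: amber bottle, 110 mm high, origin at its foot.
- jar: Bystander: clear jar, 70 mm high, origin at its foot.
- meter: Bystander: black hand meter lying on the bench, 150 x 80 x 40 mm.
- spare_gear: Bystander: small white gear, diameter 69 mm, 22 mm high.
Mind the look-alikes: they are no part of the job. Of the things that look like the part that bears wedge_grip, take the one that is farthest to the robot's right at the start. There is more than one size of the part that bears clip_mid; the job needs the larger.

How it is judged:
On the way, in this order (a step that is already met when the one before it is completed fails the run):
1. the wedge, between the eyes, has spread both legs of the clip while it is still on the shaft (value of joint each of clip_left, clip_right above 0.07 rad and contact force between wedge and clip above 0.5 N and x of wedge_nose in the frame of clip_mid between -0.07 and 0 m and distance between clip_mid and shaft_top below 0.05 m), for 0.2 s.
2. the clip, still spread by the wedge, is lifted over the top of the shaft (z of clip_mid in the frame of shaft_top above 0.004 m and value of joint each of clip_left, clip_right above 0.05 rad).
At the end, for the whole second after the job is handed in: Clip and wedge are inside the tray (both points within 130 mm of its centre along its length and 80 mm across it; clip_mid less than 30 mm and wedge_grip less than 65 mm above its underside), the clip flat within 0.2 rad, both at rest (under 20 mm/s) and released (x of clip_mid in the frame of tray between -0.13 and 0.13 m and y of clip_mid in the frame of tray between -0.08 and 0.08 m and z of clip_mid in the frame of tray between 0 and 0.03 m and x of wedge_grip in the frame of tray between -0.13 and 0.13 m and y of wedge_grip in the frame of tray between -0.08 and 0.08 m and z of wedge_grip in the frame of tray between 0 and 0.065 m and angle between clip_mid's own z axis and vertical below 0.2 rad and linear speed of each of clip, wedge below 0.02 m/s); the robot touches nothing.
It fails at once if a bystander is shifted by more than 30 mm (distance of any of screwdriver, brush, flux, jar, meter, spare_gear from where it was at the start of the episode above 0.03 m).
It fails at once if the clip is dropped: it falls faster than 0.7 m/s (a drop of some 25 mm) with nothing holding it or the wedge (linear speed of clip above 0.7 m/s and contact force between the fingers and clip below 0.05 N and contact force between the fingers and wedge below 0.05 N).
It fails at once if the wedge is dropped: it falls faster than 0.7 m/s with nothing holding it or the clip (linear speed of wedge above 0.7 m/s and contact force between the fingers and wedge below 0.05 N and contact force between the fingers and clip below 0.05 N).
It also fails if it takes over 56 s, if anything falls off the work surface, if the arm or the gripper's body presses on something with over 40 N, if the wrist force passes 120 N, or if a joint passes its speed limit or range.

## Working session

There is one attempt and no reset: what is moved stays moved. The work goes in short steps, Python scripts to look and compute and a tool call to move; the robot and the scene stay as the last step left them, time stands still between calls to the robot, and variables do not carry over. Pictures are saved under pics/ and viewed, about 8 in all and at most 12, crops included, and the job is handed in when it is done.

Besides the shell and the picture viewer there is one more tool, called after "Request:" by a JSON object that holds its "name" and its "arguments", one argument or row to a line. move_arm: Moves the arm, as the interface text tells. Scaled input: -1 to 1 covers 15 cm each way for a shift and 30 degrees each way for a turn. Its arguments: {"type":"object","properties":{"rows":{"type":"array"}},"required":["rows"]}

```bash
mkdir -p pics; cat > h.py <<'E'
import numpy as np, cv2
from workcell import manip
def snap(n,f):
    P=manip.camera_params(n); im=manip.capture(n); cv2.imwrite(f'pics/{f}.png',im[:,:,::-1]); return im,P
def ray(P,u,v):
    d=np.array([(u-P['cx'])/P['fx'],-(v-P['cy'])/P['fy'],-1.]); T=np.array(P['world_from_camera']); return T[:3,3],T[:3,:3]@d
def onz(P,u,v,z):
    o,d=ray(P,u,v); return o+d*(z-o[2])/d[2]
def proj(P,p):
    T=np.array(P['world_from_camera']); q=T[:3,:3].T@(np.array(p)-T[:3,3]); return P['cx']+P['fx']*q[0]/-q[2],P['cy']-P['fy']*q[1]/-q[2]
E
python3 - <<'E'
from h import *
for n in('top','scene'):
    im,P=snap(n,n); print({k:np.round(v,4).tolist() if k!='x' else v for k,v in P.items()})
s=cv2.hconcat([cv2.imread('pics/top.png')]);
o=manip.get_obs();print(o['clock'],o['tool_pos'],o['orientation'],o['ft_force'])
E
```

```text
{'fx': 463.8307, 'fy': 463.8307, 'cx': 277.3188, 'cy': 209.4976, 'world_from_camera': [[-0.0185, 0.9962, -0.0849, 0.3668], [-0.9998, -0.0187, -0.0012, 0.0801], [-0.0028, 0.0849, 0.9964, 1.5262], [0.0, 0.0, 0.0, 1.0]]}
{'fx': 451.7621, 'fy': 451.7621, 'cx': 283.1834, 'cy': 209.3123, 'world_from_camera': [[0.2122, -0.8265, 0.5215, 1.1627], [0.9772, 0.1836, -0.1065, -0.0805], [-0.0077, 0.5322, 0.8466, 1.1701], [0.0, 0.0, 0.0, 1.0]]}
0.1 [ 0.13427408 -0.55852766  0.23040878] [ 9.93061145e-01  1.17595930e-01  7.19024195e-05 -8.68884288e-04] [ 0.98857613  0.10746159 -0.0736012 ]
```

View pics/top.png

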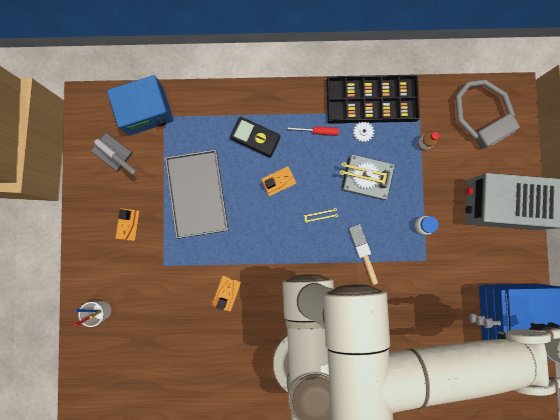

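View pics/scene.png

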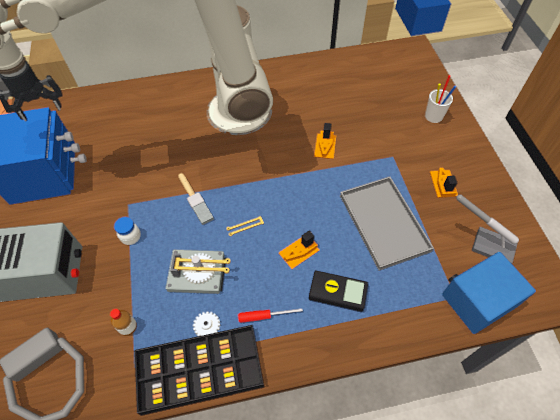

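The robot's right is image right in the top view, so the middle wedge at about (278,181) is the one to take. The clip on the unit is at about (365,175), with its mouth to the left. I'll zoom in.

```bash
python3 - <<'E'
from h import *
a=cv2.imread('pics/top.png');b=cv2.imread('pics/scene.png')
A=cv2.resize(a[145:210,255:405],None,fx=5.3,fy=5.3,interpolation=2)[:, :795]
c=cv2.resize(b[225:300,160:335],None,fx=4.5,fy=4.5,interpolation=2)[:230,:795]
c=cv2.resize(b[225:300,160:335],(595,255),interpolation=2)
A=A[:344]; out=np.zeros((344+255,795,3),np.uint8); out[:A.shape[0],:A.shape[1]]=A; out[344:,:595]=c
cv2.imwrite('pics/crop.png',out)
E
```

```text
(no output)
```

View pics/crop.png

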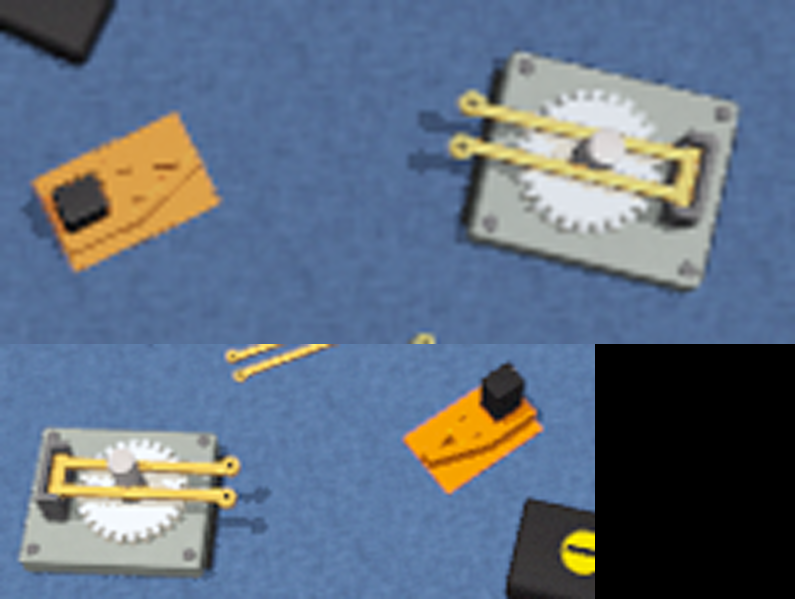

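```bash
python3 - <<'E'
from h import *
im=cv2.imread('pics/top.png');P=manip.camera_params('top')
c=lambda x,y,z:onz(P,255+(x+.5)/5.3-.5,145+(y+.5)/5.3-.5,z)[:2]
H=[c(*p,.03) for p in[(512,53),(738,102),(698,290),(468,240)]]
print(np.round(H,4)); H=np.array(H)
ux=(H[1]+H[2]-H[0]-H[3]);print('unit yaw',np.degrees(np.arctan2(ux[1],ux[0])),np.linalg.norm(ux)/2)
u=ux/np.linalg.norm(ux);print('shaft from housing',H.mean(0)-.0125*u)
sh=c(605,147,.095);print('shaft top',sh)
e=(c(471,103,.064)+c(461,147,.064))/2;b=c(690,178,.064);print('mouth',e,'bow in',b,'dir',np.degrees(np.arctan2(*(b-e)[::-1])))
hsv=cv2.cvtColor(im,cv2.COLOR_BGR2HSV);m=cv2.inRange(hsv,(5,140,120),(20,255,255));m[:,:255]=0;m[:,305:]=0;m[:160]=0;m[210:]=0
r=cv2.minAreaRect(cv2.findNonZero(m));print(r)
S=np.array([c(*p,.004) for p in[(178,112),(219,200),(78,271),(33,183)]]);w=S[0]+S[1]-S[2]-S[3];print('wedge yaw',np.degrees(np.arctan2(w[1],w[0])),np.linalg.norm(w)/2,'sole c',S.mean(0));w/=np.linalg.norm(w);print('grip',S.mean(0)-.03*w,'handle top',c(83,199,.066))
T=np.array([onz(P,*p,.025)[:2] for p in[(166,158),(216,151),(228,231),(177,238)]]);print('tray',T,T.mean(0))
E
```

```text
[[ 0.6698 -0.1629]
 [ 0.6366 -0.3009]
 [ 0.5208 -0.2719]
 [ 0.5542 -0.1322]]
unit yaw -103.49759868330499 0.14279037270266415
shaft from housing [ 0.59826892 -0.20482264]
shaft top [ 0.59960318 -0.20518324]
mouth [ 0.61960085 -0.12832044] bow in [ 0.58489379 -0.26166527] dir -104.58927224243484
((278.4379577636719, 180.79563903808594), (18.60696029663086, 29.481155395507812), 64.98310089111328)
wedge yaw -64.47293431369948 0.09991450337614043 sole c [0.59205489 0.07603951]
grip [0.57912677 0.10311096] handle top [0.57877779 0.10268009]
tray [[0.67109031 0.44399555]
 [0.69126216 0.27972413]
 [0.42784082 0.24279071]
 [0.40828413 0.40791901]] [0.54961935 0.34360735]
```

Request:
{"name": "move_arm", "arguments": {
  "rows": [0.59,0.88,0,0,0,0.68,-1,0.59,0.88,0,0,0,0.68,-1,0.59,0.88,0,0,0,0.68,-1,0.59,0.88,0,0,0,0.68,-1,0.59,0.88,0,0,0,0.68,-1,0.59,0.88,0,0,0,0.68,-1]
}}

```text
clock: 0.6
tool_pos: [0.2236, -0.4258, 0.231]
orientation: [0.956, 0.293, -0.0, -0.0]
ft_force: [0.2, -0.5, 0.5]
grip_width: 1.0
```

Request:
{"name": "move_arm", "arguments": {
  "rows": [0.59,0.88,0,0,0,0.68,-1,0.59,0.88,0,0,0,0.68,-1,0.59,0.88,0,0,0,0.68,-1,0.59,0.88,0,0,0,0.68,-1,0.59,0.88,0,0,0,0.68,-1,0.59,0.88,0,0,0,0.68,-1]
}}

```text
clock: 1.1
tool_pos: [0.3117, -0.2951, 0.2313]
orientation: [0.889, 0.457, -0.0, 0.0]
ft_force: [0.5, 0.1, 0.6]
grip_width: 1.001
```

Request:
{"name": "move_arm", "arguments": {
  "rows": [0.59,0.88,0,0,0,0.68,-1,0.59,0.88,0,0,0,0.68,-1,0.59,0.88,0,0,0,0.68,-1,0.59,0.88,0,0,0,0.68,-1,0.59,0.88,0,0,0,0.68,-1,0.59,0.88,0,0,0,0.68,-1]
}}

```text
clock: 1.6
tool_pos: [0.4002, -0.1637, 0.2312]
orientation: [0.795, 0.607, -0.0, 0.0]
ft_force: [0.4, -0.6, 0.9]
grip_width: 1.0
```

Request:
{"name": "move_arm", "arguments": {
  "rows": [0.59,0.88,0,0,0,0.68,-1,0.59,0.88,0,0,0,0.68,-1,0.59,0.88,0,0,0,0.68,-1,0.59,0.88,0,0,0,0.68,-1,0.59,0.88,0,0,0,0.68,-1,0.59,0.88,0,0,0,0.68,-1]
}}

```text
clock: 2.1
tool_pos: [0.4888, -0.0325, 0.231]
orientation: [0.675, 0.738, -0.001, -0.0]
ft_force: [0.1, -0.5, 0.0]
grip_width: 0.998
```

```bash
python3 - <<'E'
from h import *
from scipy.spatial.transform import Rotation as R
o=manip.get_obs();print(o['clock'],o['tool_pos'],R.from_quat(o['orientation']).as_matrix().round(3),o['joint_pos'],o['ft_force'])
im,P=snap('wrist','w1');print(P['fx'],P['cx'],P['cy'],np.round(P['world_from_camera'],3))
E
```

```text
2.1 [ 0.48876723 -0.03248426  0.23098242] [[-0.089  0.996 -0.001]
 [ 0.996  0.089 -0.001]
 [-0.001 -0.001 -1.   ]] [-3.12945474e-01 -6.50261729e-02  1.82907167e+00 -1.11256621e-03
  1.37808885e+00 -4.01415971e-01] [ 0.0756968  -0.50430195  0.03297587]
357.5178526946607 278.2910800253524 214.38845676939823 [[ 0.996 -0.085 -0.026  0.482]
 [ 0.089  0.948  0.307  0.047]
 [-0.001 -0.308  0.951  0.373]
 [ 0.     0.     0.     1.   ]]
```

View pics/w1.png

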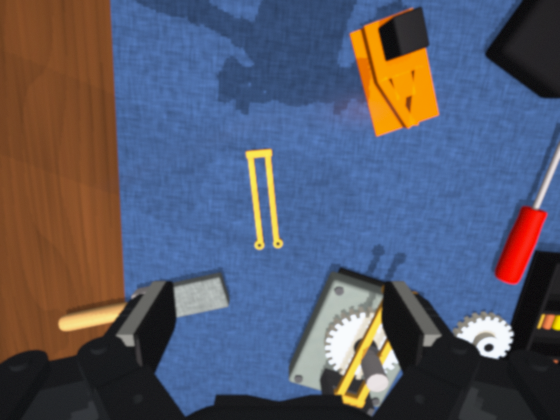

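```bash
python3 - <<'E'
from h import *
P=manip.camera_params('wrist')
c=lambda u,v,z:onz(P,u,v,z)[:2]
a,b,d=c(377,136,.002),c(439,116,.002),c(351,32,.003)
print(a,b,d,'yaw side',np.degrees(np.arctan2(*(a-d)[::-1])),'yaw front-90',np.degrees(np.arctan2(*(b-a)[::-1]))-90,np.linalg.norm(a-d),np.linalg.norm(b-a))
t=np.radians(-64.5);w=np.array([np.cos(t),np.sin(t)]);print('grip',(a+b)/2-.08*w)
print('handle top',c(401,31,.066), 'shaft top',c(377,382,.095),'corner',c(339,268,.03),c(291,379,.03))
E
```

```text
[0.58442801 0.01917635] [0.64292215 0.04404897] [0.54355818 0.11143796] yaw side -66.10772624996656 yaw front-90 -66.96404890160093 0.10090861567003663 0.06356265368531877
grip [0.57923419 0.10381948]
handle top [0.57147888 0.10447266] shaft top [ 0.59869642 -0.20428239] corner [ 0.56014584 -0.11819106] [ 0.52369046 -0.267497  ]
```

Request:
{"name": "move_arm", "arguments": {
  "rows": [0.61,0.91,0,0,0,0.63,-1,0.61,0.91,0,0,0,0.63,-1,0.61,0.91,0,0,0,0.63,-1,0.61,0.91,0,0,0,0.63,-1,0.61,0.91,-0.8,0,0,0.63,-1,0.61,0.91,-0.8,0,0,0.63,-1,0.61,0.91,-0.8,0,0,0.63,-1,0.61,0.91,-0.8,0,0,0.63,-1,0.61,0.91,-0.8,0,0,0.63,-1]
}}

```text
clock: 2.9
tool_pos: [0.5783, 0.103, 0.1097]
orientation: [0.546, 0.838, -0.002, -0.002]
ft_force: [-0.1, -0.8, -0.2]
grip_width: 0.996
```

```bash
python3 - <<'E'
from h import *
from scipy.spatial.transform import Rotation as R
o=manip.get_obs();print(o['clock'],o['tool_pos'],R.from_quat(o['orientation']).as_matrix().round(3)[:,1])
im,P=snap('wrist','w2')
E
```

```text
2.9 [0.5783226  0.10299443 0.10969252] [ 0.915  0.404 -0.005]
```

View pics/w2.png

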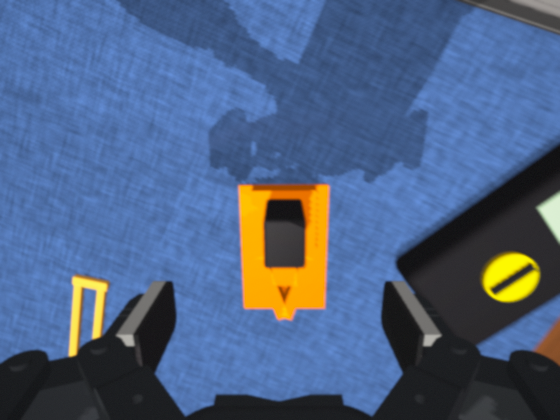

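```bash
python3 - <<'E'
from h import *
P=manip.camera_params('wrist')
c=lambda u,v,z:onz(P,u,v,z)[:2]
q=[c(239,185,.004),c(329,185,.004),c(326,308.5,.004),c(243,309,.004)]
q=np.array(q);w=q[2]+q[3]-q[0]-q[1];L=np.linalg.norm(w);w/=L
print('yaw',np.degrees(np.arctan2(w[1],w[0])),L/2,'grip',(q[2]+q[3])/2-.08*w,q.mean(0)-.03*w,'handle top',c(285,211-6,.066),c(264,266,.066),c(305,267,.066))
E
```

```text
yaw -65.64063751228295 0.10227865722005125 grip [0.58548024 0.10395009] [0.58501031 0.10498799] handle top [0.57453261 0.12708074] [0.57852207 0.08830939] [0.60066782 0.0973882 ]
```

Request:
{"name": "move_arm", "arguments": {
  "rows": [0.03,0.01,-0.25,0,0,0,-1,0.03,0.01,-0.5,0,0,0,-1,0.03,0.01,-0.55,0,0,0,-1,0.03,0.01,-0.55,0,0,0,-1,0.03,0.01,-0.55,0,0,0,0,0.03,0.01,-0.55,0,0,0,1,0.03,0.01,-0.55,0,0,0,1,0.03,0.01,-0.55,0,0,0,1,0.03,0.01,-0.55,0,0,0,1,0.03,0.01,-0.55,0,0,0,1]
}}

```text
clock: 3.78
tool_pos: [0.5854, 0.107, 0.0303]
orientation: [0.545, 0.839, 0.001, 0.001]
ft_force: [-0.6, 0.3, 7.8]
grip_width: 0.274
```

Request:
{"name": "move_arm", "arguments": {
  "rows": [0,0,0,0,0,0,1,0,0,0,0,0,0,1,0,0,0,0,0,0,1,0,0,0,0,0,0,1]
}}

```text
clock: 4.12
tool_pos: [0.5854, 0.1069, 0.0303]
orientation: [0.544, 0.839, 0.0, 0.001]
ft_force: [-0.6, -0.6, 5.7]
grip_width: 0.274
```

Request:
{"name": "move_arm", "arguments": {
  "rows": [0,0,0.2,0,0,0,1,0,0,0.5,0,0,0,1,0,0,0.5,0,0,0,1,0.2,-0.42,0.5,0,0,-0.63,1,0.2,-0.42,0.5,0,0,-0.63,1,0.2,-0.42,0.5,0,0,-0.63,1,0.2,-0.42,0.5,0,0,-0.63,1]
}}

```text
clock: 4.7
tool_pos: [0.6149, 0.0425, 0.1038]
orientation: [0.676, 0.737, 0.0, 0.0]
ft_force: [0.1, 0.7, -0.2]
grip_width: 0.27
```

Request:
{"name": "move_arm", "arguments": {
  "rows": [0.2,-0.42,0,0,0,-0.63,1,0.2,-0.42,0,0,0,-0.63,1,0.2,-0.42,0,0,0,-0.63,1,0.2,-0.42,0,0,0,-0.63,1,0.2,-0.42,0,0,0,-0.63,1,0.2,-0.42,0,0,0,-0.63,1]
}}

```text
clock: 5.2
tool_pos: [0.6436, -0.0177, 0.1034]
orientation: [0.785, 0.619, -0.0, -0.001]
ft_force: [0.8, 0.2, -0.9]
grip_width: 0.277
```

```bash
python3 - <<'E'
from h import *
from scipy.spatial.transform import Rotation as R
o=manip.get_obs();print(o['clock'],o['tool_pos'],R.from_quat(o['orientation']).as_matrix().round(3),o['grip_width'])
im,P=snap('wrist','w3');snap('top','t3');snap('scene','s3')
a=cv2.imread('pics/w3.png')
t=cv2.resize(cv2.imread('pics/t3.png')[150:200,270:405],None,fx=4,fy=4,interpolation=2)
s=cv2.imread('pics/s3.png')[215:305,160:300];s=cv2.resize(s,(233,150),interpolation=2)
out=np.zeros((600,800,3),np.uint8);out[:420,:560]=a;out[:150,567:800]=s;out[420:,:540]=t[:180];cv2.imwrite('pics/m3.png',out)
E
```

```text
5.2 [ 0.64363089 -0.01765991  0.10338663] [[ 0.234  0.972 -0.001]
 [ 0.972 -0.234  0.001]
 [ 0.    -0.001 -1.   ]] 0.27711777133002896
```

View pics/m3.png

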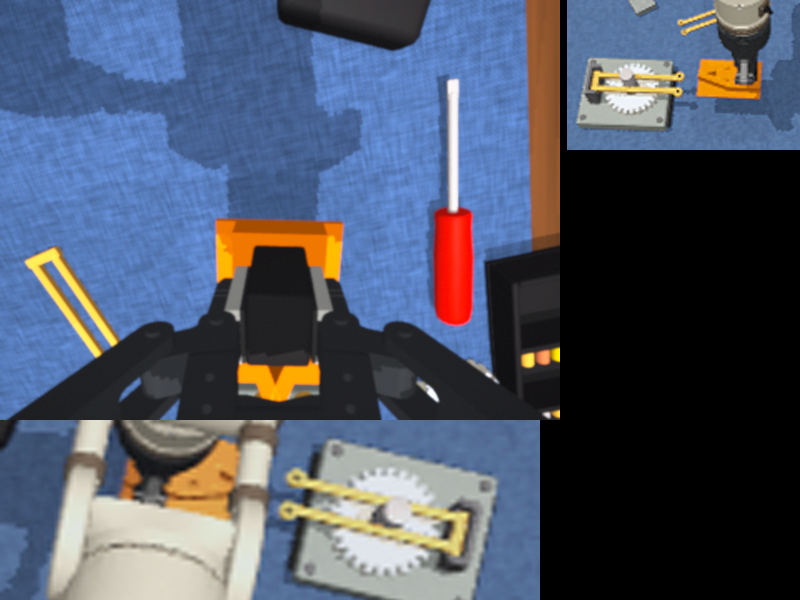

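```bash
python3 - <<'E'
from h import *
P=manip.camera_params('wrist');o=manip.get_obs();t=o['tool_pos'];print(o['clock'])
a,b=[onz(P,u,v,.0733)[:2] for u,v in((217,219.5),(343,222.5))]
d=b-a;print(a,b,np.linalg.norm(d),'yaw',np.degrees(np.arctan2(d[1],d[0]))-90)
u=np.array([-.234,-.972]);r=(a+b)/2-t[:2];print('mid rel: along',r@u,'lateral',r@np.array([.972,-.234]))
n=onz(P,275,400,.0851)[:2]-t[:2];print('nose',n@u,n@np.array([.972,-.234]))
h=[onz(P,*p,.0731+.066)[:2]-t[:2] for p in((256,249),(308,249),(246,361),(317,363))];print([(round(x@u,4),round(x@np.array([.972,-.234]),4)) for x in h])
P=manip.camera_params('top')
c=lambda x,y,z:onz(P,270+(x+.5)/4-.5,150+(y-420+.5)/4-.5,z)[:2]
# unit from second crop
H=np.array([c(*p,.03) for p in[(330,440),(496,482),(462,636-8),(296,572)]]);print('shaft top',c(398,512,.095),'eyes',c(297,478,.064),c(288,511,.064))
E
```

```text
5.35
[0.61814197 0.01011649] [ 0.68037782 -0.00661169] 0.06444481205878348 yaw -105.04476491271011
mid rel: along -0.02042058272662683 lateral 0.0005480899842146309
nose 0.08316929275350389 -0.0023782887403225855
[(np.float64(-0.0334), np.float64(-0.0075)), (np.float64(-0.0334), np.float64(0.0094)), (np.float64(0.0107), np.float64(-0.0121)), (np.float64(0.0116), np.float64(0.0137))]
shaft top [ 0.59865289 -0.20633293] eyes [ 0.63257891 -0.13303798] [ 0.60613869 -0.12506213]
```

```bash
python3 - <<'E'
from h import *
P=manip.camera_params('scene')
c=lambda x,y,z:onz(P,160+(x+.5)/3.4-.5,225+(y-344+.5)/3.4-.5,z)[:2]
sh=c(122,460,.095);e=(c(231,466,.064)+c(229,497,.064))/2
H=np.array([c(*p,.03) for p in[(46,430),(213,433),(205,571),(24,565)]])
print(sh,e,np.degrees(np.arctan2(*(sh-e)[::-1])),np.linalg.norm(sh-e))
x=H[0]+H[3]-H[1]-H[2];y=H[0]+H[1]-H[2]-H[3];print(H,np.degrees(np.arctan2(x[1],x[0])),np.degrees(np.arctan2(y[1],y[0])),np.linalg.norm(x)/2,np.linalg.norm(y)/2, H.mean(0)-.0125*x/np.linalg.norm(x))
# precise grey-housing via top image minAreaRect
im=cv2.imread('pics/top.png')[150:203,338:400];g=cv2.cvtColor(im,cv2.COLOR_BGR2HSV);m=(g[:,:,1]<60)|((g[:,:,0]<40));m=cv2.morphologyEx(m.astype('u1'),cv2.MORPH_OPEN,np.ones((7,7)))
n,l,s,_=cv2.connectedComponentsWithStats(m);k=1+np.argmax(s[1:,4]);r=cv2.minAreaRect(cv2.findNonZero((l==k).astype('u1')));P=manip.camera_params('top')
B=np.array([onz(P,338+u,150+v,.03)[:2] for u,v in cv2.boxPoints(r)]);print(r,B,B.mean(0));d=B[2]-B[1];print(np.degrees(np.arctan2(d[1],d[0])),np.linalg.norm(d)); d=B[1]-B[0];print(np.degrees(np.arctan2(d[1],d[0])),np.linalg.norm(d))
E
```

```text
[ 0.6008172  -0.20333026] [ 0.62175269 -0.12547634] -105.0512068267938 0.08061964633158278
[[ 0.52562364 -0.26950642]
 [ 0.55842118 -0.13414547]
 [ 0.67756797 -0.15754812]
 [ 0.64175863 -0.29669825]] -104.03214160324846 167.86405039076152 0.1414772414074153 0.12033008574009282 [ 0.60387368 -0.20234757]
((29.30337142944336, 26.685394287109375), (47.67021560668945, 37.02687072753906), 12.994616508483887) [[ 0.55606532 -0.12259744]
 [ 0.67434062 -0.15336406]
 [ 0.63600471 -0.30369013]
 [ 0.51824772 -0.27200311]] [ 0.59616459 -0.21291369]
-104.30654052472929 0.15513725590772762
-14.581039628801868 0.12221142137677578
```

Request:
{"name": "move_arm", "arguments": {
  "rows": [0.01,-0.085,-0.173,0,0,-0.02,1,0.01,-0.085,-0.173,0,0,-0.02,1,0.01,-0.085,-0.173,0,0,-0.02,1,0.01,-0.085,-0.173,0,0,-0.02,1,0.01,-0.085,-0.173,0,0,-0.02,1]
}}

```text
clock: 5.77
tool_pos: [0.6464, -0.0314, 0.079]
orientation: [0.79, 0.613, 0.001, 0.001]
ft_force: [-0.0, -0.3, -0.4]
grip_width: 0.275
```

```bash
python3 - <<'E'
from h import *
from scipy.spatial.transform import Rotation as R
o=manip.get_obs();t=o['tool_pos'];print(o['clock'],t,R.from_quat(o['orientation']).as_matrix().round(4)[:,0],o['grip_width'],o['ft_force'])
u=np.array([-.2487,-.9686]);d=np.array([.6,-.2048])-t[:2];print(d@u,-d@np.array([.9686,-.2487]))
snap('top','t4');snap('scene','s4')
t=cv2.resize(cv2.imread('pics/t4.png')[155:190,300:400],(800,280),interpolation=2)
s=cv2.resize(cv2.imread('pics/s4.png')[235:275,170:270],(800,320),interpolation=2)
cv2.imwrite('pics/m4.png',np.vstack([t,s]))
E
```

```text
5.7667 [ 0.64643543 -0.0314011   0.07901869] [2.477e-01 9.688e-01 2.000e-04] 0.2752705795131329 [-0.00093979 -0.31495484 -0.39418413]
0.1795026647392927 0.0018530555994122821
```

View pics/m4.png

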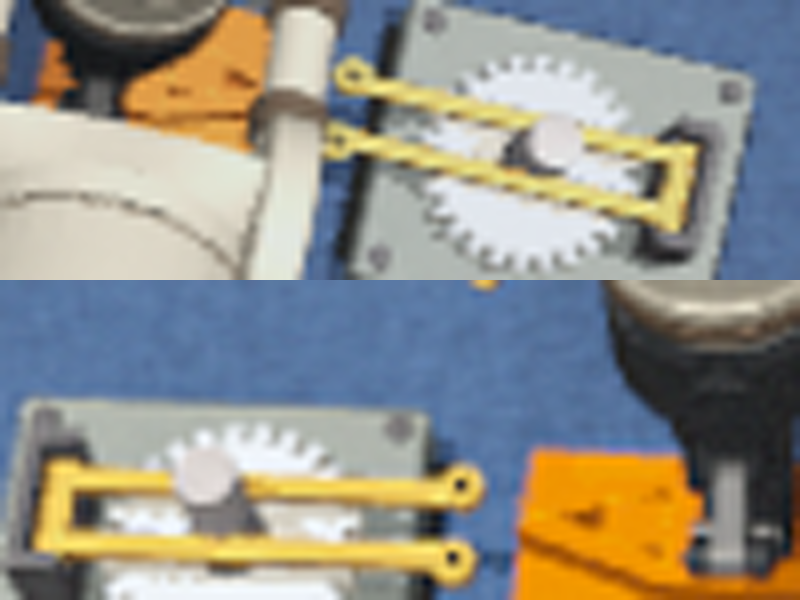

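```bash
python3 - <<'E'
from h import *
P=manip.camera_params('scene');im=cv2.imread('pics/s4.png')
u=np.array([-.2487,-.9686]);l=np.array([.9686,-.2487]);S=np.array([.6,-.2048])
f=lambda p,z:(lambda d:(round(d@u*1e3,1),round(d@l*1e3,1)))(onz(P,*p,z)[:2]-S)
c=lambda x,y:(170+(x+.5)/8-.5,235+(y-280+.5)/8-.5)
print('eyes',f(c(462,486),.064),f(c(453,560),.064),'shaft',f(c(208,475),.095),'bow',f(c(62,470),.064),f(c(55,545),.064))
h=cv2.cvtColor(im,cv2.COLOR_BGR2HSV);m=cv2.inRange(h,(8,200,150),(18,255,255));m[:,:232]=0;m[:245]=0;m[:,275:]=0
print('sole corner',f(c(533,450),.0527))
for r in range(252,292,2):
    x=np.flatnonzero(m[r]); 
    if len(x):print(r,x[0],x[-1],f((x[0]-.5,r),.0527))
cv2.imwrite('pics/x.png',cv2.resize(im[240:300,180:290],(770,420),interpolation=2))
E
```

```text
eyes (np.float64(-80.8), np.float64(-12.7)) (np.float64(-80.6), np.float64(14.6)) shaft (np.float64(-1.8), np.float64(0.9)) bow (np.float64(55.5), np.float64(-14.1)) (np.float64(53.3), np.float64(13.7))
sole corner (np.float64(-102.0), np.float64(-32.5))
258 237 254 (np.float64(-103.5), np.float64(-25.9))
260 236 271 (np.float64(-101.3), np.float64(-19.8))
262 236 271 (np.float64(-101.8), np.float64(-13.8))
264 240 271 (np.float64(-113.3), np.float64(-8.2))
266 235 271 (np.float64(-100.2), np.float64(-1.8))
268 235 271 (np.float64(-100.8), np.float64(4.1))
270 239 270 (np.float64(-112.2), np.float64(9.6))
272 235 270 (np.float64(-101.9), np.float64(15.8))
274 249 270 (np.float64(-140.0), np.float64(20.4))
276 234 270 (np.float64(-100.4), np.float64(27.5))
278 244 270 (np.float64(-127.6), np.float64(32.4))
```

View pics/x.png

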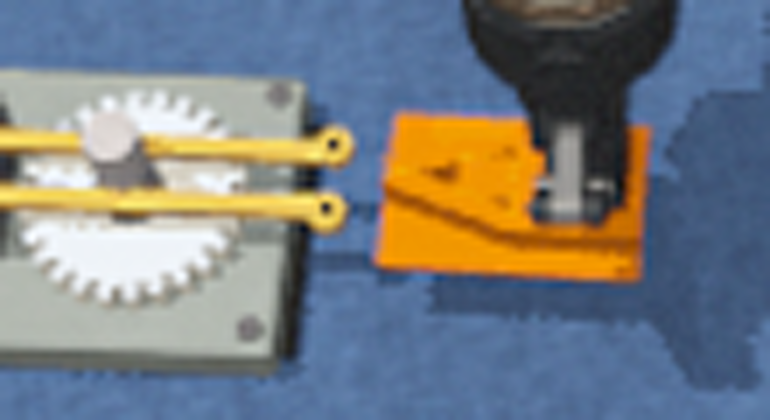

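The wedge is centred on the eyes to within about 1 mm, eyes at (333,147)/(326,207) in the crop. I'll push in two stages.

Request:
{"name": "move_arm", "arguments": {
  "rows": [-0.016,-0.064,-0.01,0,0,0,1,-0.033,-0.129,-0.01,0,0,0,1,-0.05,-0.194,-0.01,0,0,0,1,-0.066,-0.258,-0.01,0,0,0,1,-0.066,-0.258,-0.01,0,0,0,1,-0.066,-0.258,-0.01,0,0,0,1]
}}

```text
clock: 6.37
tool_pos: [0.6356, -0.072, 0.0764]
orientation: [0.79, 0.612, -0.0, 0.0]
ft_force: [-0.2, 0.6, -0.6]
grip_width: 0.272
```

```bash
python3 - <<'E'
from h import *
o=manip.get_obs();t=o['tool_pos'];print(o['clock'],t,o['ft_force'])
u=np.array([-.2487,-.9686]);d=np.array([.6,-.2048])-t[:2];print(d@u,-d@np.array([.9686,-.2487]))
snap('scene','s5');cv2.imwrite('pics/m5.png',cv2.resize(cv2.imread('pics/s5.png')[235:285,160:270],(770,350),interpolation=2))
E
```

```text
6.3667 [ 0.63558143 -0.07198544  0.07637044] [-0.17259853  0.59277576 -0.60004884]
0.13749328700429064 0.0014331938638205372
```

View pics/m5.png

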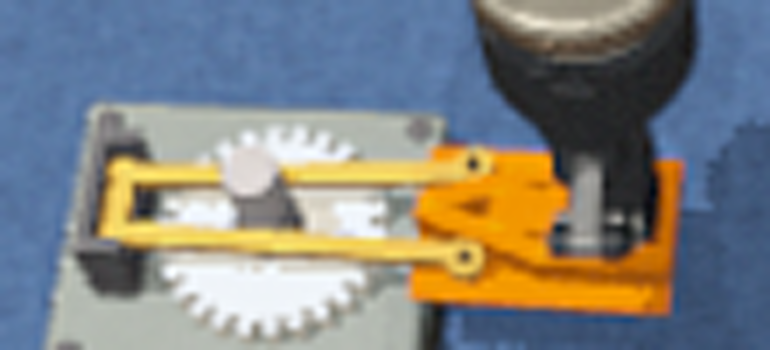

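Request:
{"name": "move_arm", "arguments": {
  "rows": [-0.016,-0.062,0,0,0,0,1,-0.032,-0.125,0,0,0,0,1,-0.048,-0.187,0,0,0,0,1,-0.064,-0.249,0,0,0,0,1,-0.064,-0.249,0,0,0,0,1,-0.064,-0.249,0,0,0,0,1,-0.064,-0.249,0,0,0,0,1,-0.064,-0.249,0,0,0,0,1]
}}

```text
clock: 7.08
tool_pos: [0.6263, -0.1078, 0.0763]
orientation: [0.79, 0.613, -0.0, 0.0]
ft_force: [1.3, -1.5, -2.1]
grip_width: 0.271
```

```bash
python3 - <<'E'
from h import *
o=manip.get_obs();t=o['tool_pos'];print(o['clock'],t,o['ft_force'],o['grip_width'])
u=np.array([-.2487,-.9686]);d=np.array([.6,-.2048])-t[:2];print(d@u,-d@np.array([.9686,-.2487]))
snap('scene','s6');cv2.imwrite('pics/m6.png',cv2.resize(cv2.imread('pics/s6.png')[235:285,160:270],(770,350),interpolation=2))
E
```

```text
7.0833 [ 0.62627525 -0.10779201  0.07631555] [ 1.32441557 -1.51563959 -2.09878498] 0.2713643742466862
0.10049659678569725 0.0013243205585791208
```

View pics/m6.png

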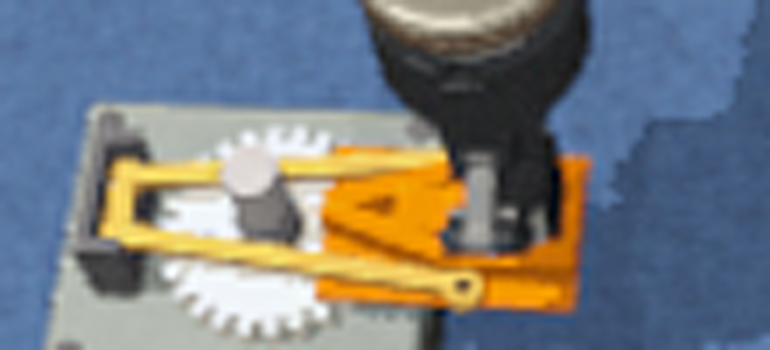

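Request:
{"name": "move_arm", "arguments": {
  "rows": [0,0,0.02,0,0,0,1,0,0,0.05,0,0,0,1,0,0,0.1,0,0,0,1,0,0,0.16,0,0,0,1,0,0,0.22,0,0,0,1,0,0,0.28,0,0,0,1,0,0,0.34,0,0,0,1,0,0,0.4,0,0,0,1,0,0,0.45,0,0,0,1,0,0,0.5,0,0,0,1]
}}

```text
clock: 7.97
tool_pos: [0.6264, -0.1079, 0.1524]
orientation: [0.79, 0.613, 0.0, 0.0]
ft_force: [-0.4, 0.8, -1.9]
grip_width: 0.272
```

```bash
python3 - <<'E'
from h import *
o=manip.get_obs();t=o['tool_pos'];print(o['clock'],t,o['ft_force'],o['moment'],o['grip_width'])
snap('scene','s7');cv2.imwrite('pics/m7.png',cv2.resize(cv2.imread('pics/s7.png')[205:285,160:270],(770,560),interpolation=2))
E
```

```text
7.9667 [ 0.62642555 -0.10791638  0.15241183] [-0.36867097  0.83251561 -1.86476651] [ 0.09258918 -0.03124571 -0.04619379] 0.2715467745848794
```

View pics/m7.png

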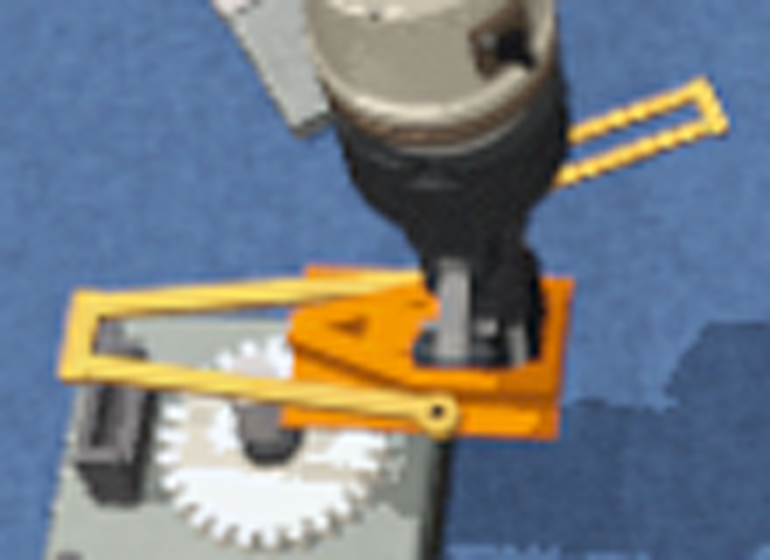

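The clip is off the shaft, level, and carried on the wedge. Now I'll take both to the tray at moderate speed.

Request:
{"name": "move_arm", "arguments": {
  "rows": [0,0,0.1,0,0,0,1,0,0,0.2,0,0,0,1,-0.02,0.05,0.33,0,0,0.07,1,-0.06,0.15,0.33,0,0,0.2,1,-0.1,0.27,0.33,0,0,0.34,1,-0.14,0.39,0.33,0,0,0.48,1,-0.18,0.51,0.33,0,0,0.62,1,-0.22,0.62,0.33,0,0,0.76,1,-0.24,0.7,0.33,0,0,0.88,1,-0.243,0.737,0.33,0,0,0.933,1]
}}

```text
clock: 8.85
tool_pos: [0.5891, 0.0043, 0.2007]
orientation: [0.617, 0.787, -0.0, -0.001]
ft_force: [0.4, -0.2, -2.3]
grip_width: 0.273
```

Request:
{"name": "move_arm", "arguments": {
  "rows": [-0.02,0.05,0,0,0,0.06,1,-0.04,0.12,0,0,0,0.16,1,-0.07,0.21,0,0,0,0.27,1,-0.1,0.31,0,0,0,0.39,1,-0.13,0.41,0,0,0,0.52,1,-0.16,0.51,0,0,0,0.64,1,-0.19,0.6,0,0,0,0.76,1,-0.22,0.68,0,0,0,0.86,1,-0.243,0.737,0,0,0,0.933,1,-0.243,0.737,0,0,0,0.933,1]
}}

```text
clock: 9.68
tool_pos: [0.5529, 0.1144, 0.2008]
orientation: [0.409, 0.913, 0.0, -0.0]
ft_force: [-0.1, -0.8, -2.4]
grip_width: 0.274
```

Request:
{"name": "move_arm", "arguments": {
  "rows": [-0.02,0.05,0,0,0,0.06,1,-0.04,0.12,0,0,0,0.16,1,-0.07,0.21,0,0,0,0.27,1,-0.1,0.31,0,0,0,0.39,1,-0.13,0.41,0,0,0,0.52,1,-0.16,0.51,0,0,0,0.64,1,-0.19,0.6,0,0,0,0.76,1,-0.22,0.68,0,0,0,0.86,1,-0.243,0.737,0,0,0,0.933,1,-0.243,0.737,0,0,0,0.933,1]
}}

```text
clock: 10.52
tool_pos: [0.5165, 0.2248, 0.2008]
orientation: [0.176, 0.984, 0.0, -0.0]
ft_force: [-0.6, -0.1, -1.1]
grip_width: 0.274
```

Request:
{"name": "move_arm", "arguments": {
  "rows": [-0.02,0.05,0,0,0,0.06,1,-0.04,0.12,0,0,0,0.16,1,-0.07,0.21,0,0,0,0.27,1,-0.1,0.31,0,0,0,0.39,1,-0.13,0.41,0,0,0,0.52,1,-0.16,0.51,0,0,0,0.64,1,-0.19,0.6,0,0,0,0.76,1,-0.22,0.68,0,0,0,0.86,1,-0.243,0.737,0,0,0,0.933,1,-0.243,0.737,0,0,0,0.933,1]
}}

```text
clock: 11.35
tool_pos: [0.48, 0.3354, 0.2008]
orientation: [-0.067, 0.998, 0.0, -0.0]
ft_force: [-0.2, -0.6, -2.5]
grip_width: 0.275
```

```bash
python3 - <<'E'
from h import *
from scipy.spatial.transform import Rotation as R
o=manip.get_obs();print(o['clock'],o['tool_pos'],R.from_quat(o['orientation']).as_matrix().round(3)[:,0],o['ft_force'],o['moment'],o['grip_width'],o['joint_pos'].round(2))
snap('scene','s8')
im=cv2.imread('pics/s8.png');h=cv2.cvtColor(im,cv2.COLOR_BGR2HSV);m=cv2.inRange(h,(8,120,120),(30,255,255))
n,l,s,c=cv2.connectedComponentsWithStats(m);print([(s[i].tolist()) for i in range(1,n) if s[i,4]>25])
E
```

```text
11.35 [0.48003015 0.33535315 0.20081177] [-0.991 -0.134  0.   ] [-0.15774906 -0.55608591 -2.45907752] [-0.01870772  0.11344366  0.0265843 ] 0.2754425784914084 [ 0.4   0.21  1.6   0.    1.33 -1.3 ]
[[0, 0, 46, 32, 1175], [409, 35, 22, 11, 142], [368, 37, 39, 27, 628], [0, 38, 560, 382, 67823], [254, 48, 122, 45, 2774], [541, 76, 19, 35, 120], [446, 78, 9, 13, 60], [357, 94, 28, 36, 480], [533, 104, 27, 46, 327], [523, 114, 11, 16, 39], [545, 138, 15, 22, 54], [550, 161, 10, 17, 81], [369, 162, 48, 56, 894], [400, 169, 20, 20, 224], [227, 217, 36, 19, 126], [325, 280, 14, 13, 125], [554, 329, 6, 14, 49], [219, 339, 11, 15, 130], [196, 344, 10, 6, 44], [173, 349, 11, 15, 133], [24, 353, 51, 61, 2036], [197, 353, 11, 11, 87], [150, 354, 10, 6, 44], [84, 362, 3, 25, 45], [151, 363, 9, 11, 78], [0, 367, 17, 51, 311], [223, 367, 11, 11, 93], [176, 377, 11, 11, 96], [200, 377, 12, 16, 139], [13, 381, 7, 24, 50], [225, 381, 11, 7, 47], [152, 387, 11, 17, 136], [71, 388, 15, 24, 50], [177, 392, 11, 7, 50]]
```

Request:
{"name": "move_arm", "arguments": {
  "rows": [0,0,-0.08,0,0,0,1,0,0,-0.2,0,0,0,1,0,0,-0.32,0,0,0,1,0,0,-0.44,0,0,0,1,0,0,-0.56,0,0,0,1,0,0,-0.68,0,0,0,1,0,0,-0.78,0,0,0,1,0,0,-0.86,0,0,0,1,0,0,-0.9,0,0,0,1,0,0,-0.9,0,0,0,1]
}}

```text
clock: 12.23
tool_pos: [0.4795, 0.3333, 0.0639]
orientation: [-0.066, 0.998, -0.001, -0.002]
ft_force: [-0.4, -0.3, -2.3]
grip_width: 0.272
```

```bash
python3 - <<'E'
from h import *
o=manip.get_obs();print(o['clock'],o['tool_pos'],o['ft_force'])
snap('scene','s9');snap('top','t9')
a=cv2.resize(cv2.imread('pics/s9.png')[140:280,310:450],(560,560),interpolation=2)
b=cv2.resize(cv2.imread('pics/t9.png')[140:245,155:235],(240,315),interpolation=2)
out=np.zeros((560,800,3),np.uint8);out[:,:560]=a;out[:315,560:]=b;cv2.imwrite('pics/m9.png',out)
E
```

```text
12.2333 [0.47949561 0.33326834 0.06385886] [-0.36523428 -0.29371015 -2.31827936]
```

View pics/m9.png

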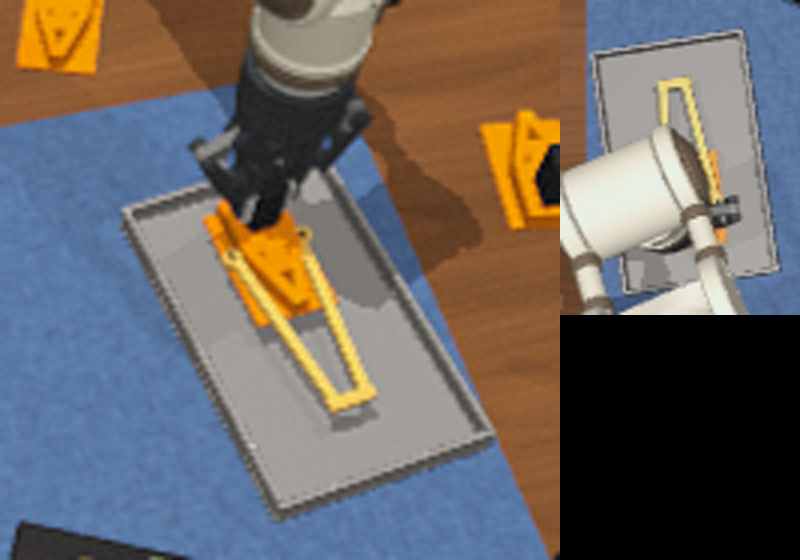

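Clip and wedge sit over the tray floor, aligned and level, well clear of the walls. I'll set them down gently.

Request:
{"name": "move_arm", "arguments": {
  "rows": [0,0,-0.04,0,0,0,1,0,0,-0.08,0,0,0,1,0,0,-0.11,0,0,0,1,0,0,-0.14,0,0,0,1,0,0,-0.16,0,0,0,1,0,0,-0.175,0,0,0,1,0,0,-0.185,0,0,0,1,0,0,-0.19,0,0,0,1,0,0,-0.19,0,0,0,1,0,0,-0.19,0,0,0,1]
}}

```text
clock: 13.17
tool_pos: [0.4806, 0.3344, 0.0375]
orientation: [-0.066, 0.998, 0.0, 0.0]
ft_force: [0.3, -0.6, -2.0]
grip_width: 0.277
```

Request:
{"name": "move_arm", "arguments": {
  "rows": [0,0,-0.008,0,0,0,1,0,0,-0.016,0,0,0,1,0,0,-0.02,0,0,0,1,0,0,-0.02,0,0,0,1]
}}

```text
clock: 13.5
tool_pos: [0.4809, 0.3345, 0.0353]
orientation: [-0.066, 0.998, 0.0, 0.0]
ft_force: [-2.7, -1.0, 4.7]
grip_width: 0.272
```

Contact: the vertical force went from -2 N to +4.7 N. Now open slowly and retreat upward.

Request:
{"name": "move_arm", "arguments": {
  "rows": [0,0,0,0,0,0,0.3,0,0,0,0,0,0,0.1,0,0,0,0,0,0,-0.2,0,0,0,0,0,0,-0.4,0,0,0,0,0,0,-0.4,0,0,0,0,0,0,-0.4,0,0,0,0,0,0,-0.4]
}}

```text
clock: 14.08
tool_pos: [0.4805, 0.3343, 0.0343]
orientation: [-0.066, 0.998, -0.0, -0.0]
ft_force: [0.8, 0.3, 0.2]
grip_width: 0.699
```

Request:
{"name": "move_arm", "arguments": {
  "rows": [0,0,0.06,0,0,0,-0.4,0,0,0.15,0,0,0,-0.4,0,0,0.3,0,0,0,-0.4,0,0,0.45,0,0,0,-0.4,0,0,0.65,0,0,0,-0.4,0,0,0.85,0,0,0,-0.4,0,0,1,0,0,0,-0.4,0,0,1,0,0,0,-0.4,0,0,1,0,0,0,-0.4]
}}

```text
clock: 14.83
tool_pos: [0.4819, 0.335, 0.1877]
orientation: [-0.066, 0.998, 0.001, 0.003]
ft_force: [0.2, -0.1, -1.1]
grip_width: 0.7
```

```bash
python3 - <<'E'
from h import *
o=manip.get_obs();t=o['tool_pos'];print(o['clock'],t,o['ft_force'],o['grip_width'])
for k in range(2):
    snap('wrist',f'wf{k}');snap('scene',f'sf{k}')
a,b=[cv2.imread(f'pics/wf{k}.png').astype(int) for k in(0,1)];print('motion',np.abs(a-b).max())
P=manip.camera_params('scene');im=cv2.imread('pics/sf1.png')
h=cv2.cvtColor(im,cv2.COLOR_BGR2HSV);m=cv2.inRange(h,(8,120,120),(30,255,255));m[:,:340]=0;m[:,415:]=0;m[:180]=0;m[245:]=0
n,l,s,c=cv2.connectedComponentsWithStats(m)
C=np.array([.5496,.3436]);u=np.array([.99,.139]);v=np.array([-.139,.99])
for i in range(1,n):
    if s[i,4]>20:
        p=np.argwhere(l==i)[:,::-1];q=np.array([onz(P,*x,.015)[:2]-C for x in p]);print(s[i].tolist(),'tray x',(q@u).min().round(3),(q@u).max().round(3),'y',(q@v).min().round(3),(q@v).max().round(3))
# bystander check: first scene picture against now
d=cv2.absdiff(cv2.imread('pics/scene.png'),im).max(2)
for nm,(x0,y0,x1,y1) in dict(brush=(175,170,215,225),jar=(112,212,142,245),flux=(108,305,138,336),gear=(190,308,222,338),driver=(236,303,304,326),meter=(305,268,370,312)).items(): print(nm,(d[y0:y1,x0:x1]>50).mean().round(3))
E
```

```text
14.8333 [0.48190288 0.33498005 0.18774415] [ 0.18014812 -0.07778364 -1.11195602] 0.7001915510850684
motion 232
[404, 180, 11, 9, 76] tray x -0.105 -0.07 y 0.126 0.16
[360, 195, 43, 50, 722] tray x -0.096 0.093 y -0.035 0.038
brush 0.0
jar 0.0
flux 0.0
gear 0.0
driver 0.0
meter 0.0
```

Request:
{"name": "move_arm", "arguments": {
  "rows": [0,0,0,0,0,0,-0.4,0,0,0,0,0,0,-0.4,0,0,0,0,0,0,-0.4,0,0,0,0,0,0,-0.4,0,0,0,0,0,0,-0.4,0,0,0,0,0,0,-0.4]
}}

```text
clock: 15.53
tool_pos: [0.4805, 0.3343, 0.1843]
orientation: [-0.066, 0.998, -0.0, -0.0]
ft_force: [-0.5, 0.1, 0.3]
grip_width: 0.705
```

```bash
python3 - <<'E'
from h import *
o=manip.get_obs();print(o['tool_pos'],o['ft_force'])
a,_=snap('scene','e0');w0,_=snap('wrist','ew0');
w1,Q=snap('wrist','ew1');b,P=snap('scene','e1')
print('motion',(cv2.absdiff(a,b)>40).sum(),(cv2.absdiff(w0,w1)>40).sum())
C=np.array([.5496,.3436]);u=np.array([.99,.139]);v=np.array([-.139,.99])
for z,nm,im,P in((.015,'scene',b,P),(.012,'wrist',w1,Q)):
    h=cv2.cvtColor(im,cv2.COLOR_RGB2HSV);m=cv2.inRange(h,(8,120,120),(30,255,255))
    n,l,s,c=cv2.connectedComponentsWithStats(m)
    for i in range(1,n):
        if s[i,4]>150:
            q=np.array([onz(P,*x,z)[:2]-C for x in np.argwhere(l==i)[:,::-1]])
            if abs((q@u).mean())<.15 and abs((q@v).mean())<.1:print(nm,s[i].tolist(),(q@u).min().round(3),(q@u).max().round(3),(q@v).min().round(3),(q@v).max().round(3))
E
```

```text
[0.4804904  0.33432396 0.18427529] [-0.46124013  0.07890506  0.29910336]
motion 1 0
scene [360, 195, 43, 53, 743] -0.096 0.094 -0.035 0.038
wrist [239, 167, 79, 177, 7245] -0.091 0.095 -0.035 0.037
```

```bash
python3 -c "
from workcell import manip
print(manip.sign_off())"
```

```text
the job is handed in; nothing more can be done
None
```

The clip is off the shaft and lies in the grey tray with the wedge still in it. I handed the job in at about 15.7 s; the hand-in gives no verdict.

I gripped the right-hand wedge by its handle and lined it up with the clip's eyes to within about 1 mm. I then pushed its nose to about 21 mm short of the shaft axis and lifted the clip straight up. I carried the two to the tray, set them down until the vertical force went from -2 N to +4.7 N, opened the gripper and backed off about 150 mm upward.

**Last checks:**
- **Placing:** the scene and wrist cameras agree that clip and wedge together lie at tray x -0.096 to 0.095 m and y -0.035 to 0.038 m, so they are inside the walls.
- **Rest and release:** repeated pictures showed no movement, and the force on the tool is near zero.
- **Bystanders:** none of the six changed in the scene camera.
- **One disagreement:** a first movement check, taken right after the retreat, showed a large change. The arm was still settling; the repeat after a short wait was clean.
- **Not measured:** I judged the leg opening from the picture and the wedge's position only; the upper eye was hidden behind a finger. I judged the clip level by eye while it was carried, but did not measure its tilt after release.

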